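# Nudge the board carrier onto its locating pins

### The job

The aluminium carrier plate with the circuit board is lying askew on top of the fixture's two brass locating pins. Without gripping or lifting it, gently push it sideways by its edges with the fingertips until both holes drop over the pins and the plate lies fully home and flat on the dark base, then move clear. Do not touch the circuit board itself, and leave the loose battery and motor nearby where they are.

Things in the scene. Friction and masses are not known exactly. Their poses are not given: they have to be found in the camera images.
- fixture: Dark steel base fixed to the bench, 165 (x) x 190 (y) x 12 mm, with two upright brass pins. Origin on the bench surface: the base reaches 105 mm toward -x, 60 mm toward +x and 95 mm to either side of it. z up; -x edge toward the robot, turned by up to 0.3 rad. A seated carrier has its origin 12 mm above this origin and its axes parallel to these.
- left_pin (a point): Foot of the left (+y) brass pin, on the base's top face, at [20, 55, 12] mm in the fixture's frame. Pin: 10 mm diameter with a half-round nose, 12 mm tall in all.
- right_pin (a point): Foot of the right (-y) brass pin, at [20, -55, 12] mm in the fixture's frame, same shape.
- carrier: Loose aluminium plate, 120 (x) x 160 (y) x 10 mm, about 0.45 kg. Origin at the centre of its underside, z out of its top. It starts tilted about 0.12 rad: the -x edge (nearest the robot) lies on the base, the +x part on the pin tips; 15 to 26 mm short of home toward the fixture's -x, up to 10 mm off to either side, up to 0.1 rad twisted. Seated, its top is 22 mm above the bench.
- left_hole (a point): Centre of the left (+y) hole at the plate's underside, at [20, 55, 0] mm in the carrier's frame; belongs over the left pin. Round through hole, 13 mm. The plate slides by friction only (2 to 4 N) and drops and centres itself when both holes are within about 2 mm of the pins.
- right_hole (a point): Centre of the right (-y) hole at the plate's underside, at [20, -55, 0] mm in the carrier's frame, same size; belongs over the right pin.
- board: Green circuit board fixed on the middle of the carrier, 55 (x) x 85 (y) mm, 14 mm tall with its components. Origin at the centre of its underside, on the plate's top face. Not to be touched.
- motor: Loose small square motor standing shaft up, left of and behind the fixture, 40 x 35 x 50 mm; origin under its centre. Bystander.
- battery: Loose block battery, black and orange-red, standing upright to the right of the fixture, 18 x 26 x 49 mm; origin under its centre. Bystander.
There are look-alikes about, which are no part of the job. Of the things that look like the carrier, the larger one is meant.

How it is judged:
By the outcome, as a careful person would: the job done as asked, in the order asked, and still so for the second after the job is handed in, with the robot touching nothing.
It also fails if it takes over 64 s, if anything falls off the work surface, if the arm or the gripper's body presses on something with over 40 N, if the wrist force passes 120 N, or if a joint passes its speed limit or range.

### The arm

A 7-joint arm with a two-finger parallel gripper is mounted at the origin on a cart in front of the work surface, level with it; the furniture and walls round the work are solid. World frame = base frame: x ahead of the robot, y to its left, z up, the work surface at z = 0. Lengths are in m, angles in rad, forces in N, time in s.
With the tool pointing down it reaches from about 0.425 to 0.95 m from the base axis. Payload 4.7 kg.
Tool frame: the origin (TCP) lies on the centre line of the jaws, within the pads' length; the fingertips stand robot.nose_length ahead of it and the grasp point (between the pads) lies 8 mm behind it (robot.nose_length is the distance from the TCP to the fingertips, in m); z points along the fingers, x is the direction in which the jaws open and shut, and the axes are right-handed (so a half turn about z gives the same grasp; the last joint's range is limited). The gripper opens to 85 mm and grips with 20 to 120 N. Pads are 22 mm wide; open, the fingers measure 114 mm over their backs; the gripper's body (76 mm by 85 mm) begins 54 mm behind the grasp point. The pads swing forward as they close: fully open they stand 13 mm farther back than shut.
Start: joints at [-1.344, 0.469, -0.049, 1.532, 0.024, 1.141, -0.082], TCP at [0.171, 0.653, 0.242] pointing down, gripper open.
Joint ranges: [-2.59, 2.59], [-0.33, 1.99], [-1.39, 1.29], [0.1, 2.45], [-1.04, 4.18], [0.21, 1.99], [-2.66, 2.66]. Speed limits (rad/s): [2.57, 2.57, 3.14, 3.14, 3.14, 3.14, 3.14].

### API

Orientations are given as [roll, pitch, yaw] about the fixed x, y, z axes, in that order (R = Rz(yaw) Ry(pitch) Rx(roll)).
In Python, from plant import robot gives the robot as it stands. Calls block until the motion is done:
- robot.goto(position, orientation): joint-space move of the TCP to a pose.
- robot.move_straight(position, vel=0.15, attitude=None, contact_N=None): straight line of the TCP; attitude=None keeps the orientation; vel is the mean speed in m/s. With contact_N (N) it stops when the force on the tool has changed by that much, and returns True; else False.
- robot.move_joints(angles): joint-space move.
- robot.grip(opening, strength=None): opening from 0.0 (shut) to 1.0 (fully open); strength is the grip in N (None keeps the last); returns when the fingers have stopped.
- robot.sleep(seconds).
- robot.inverse_kinematics(position, orientation): joint angles nearest the present ones, or None.
- robot.sense(): the state.
- robot.grab_frame(name): name is "side" or "top"; returns a dict with "image" (480x640x3 uint8, red, green, blue), "range_z" (480x640 float32, m along the optical axis (not along the pixel's ray), 0 where there is no reading), "fx", "fy", "cx", "cy" (pixels), "R" (3x3) and "t" (3): a world point X has camera coordinates R X + t. Camera axes: x right, y down, z forward; pixel columns grow to the right and rows downward; lengths in m; the calibration is good to about 2 mm. A picture is of the moment at which its call begins.
A pose or a line that the arm cannot do raises robot.IKError and nothing moves.
- robot.close_job(): hands the job in, once; it reports no verdict.
The state is a dict: "t": time; "joint_pos": joint angles; "joint_velocities": joint speeds; "effort": joint torques, N m; "tcp_pos": TCP position; "tcp_rot": TCP orientation; "wrist_force": force on the tool from outside, world axes, zero at the start; "torque": the same for the moment, N m; "opening": opening from 0.0 (shut) to 1.0 (fully open).
Only numpy, scipy, OpenCV 4.12 (cv2) and the standard library are available. Lean on these libraries where they do the work, as an engineer would, in place of code of your own. Each camera call takes 0.05 s, during which the arm holds its last target.

## Working session

There is one attempt and no reset: what is moved stays moved. The work goes in short steps, each a Python script; the robot and the scene stay as the last script left them, time stands still between calls to the robot, and variables do not carry over. Pictures are saved under pics/ and viewed, and the job is handed in when it is done.

```bash
ls; mkdir -p pics
python3 - <<'E'
from plant import robot
import cv2,numpy as np
s=robot.sense();print(s['t'],s['tcp_pos'],s['tcp_rot'],robot.nose_length,s['opening'])
for n in("top","side"):
    f=robot.grab_frame(n);cv2.imwrite(f"pics/{n}0.png",f["image"][...,::-1]);np.savez(f"{n}0.npz",**f)
    print(n,f["fx"],f["cx"],f["cy"],f["R"],f["t"],(f["range_z"]>0).mean(), -np.array(f["R"]).T@f["t"])
E
```

```text
pics
0.0 [0.17057401 0.65249835 0.24123702] [3.14155242e+00 1.99847628e-03 1.31509991e+00] 0.011 1.0015355916886015
top 486.46024579034264 314.42076704991604 241.6742002246303 [[ 0.00378779 -0.99997357 -0.006205  ]
 [-0.97630479 -0.00235542 -0.21638716]
 [ 0.21636682  0.0068776  -0.97628792]] [0.10597749 0.57165381 1.19982199] 0.9960546875 [0.29810526 0.09906928 1.29572785]
side 456.1531075946373 323.63996412308194 242.34160882081886 [[-0.99293894 -0.11689714  0.02018236]
 [-0.08141185  0.54776266 -0.83266331]
 [ 0.08628081 -0.8284269  -0.55341168]] [0.56730659 0.02861709 1.18132433] 0.9959440104166667 [0.46370495 1.029282   0.66613749]
```

View pics/top0.png

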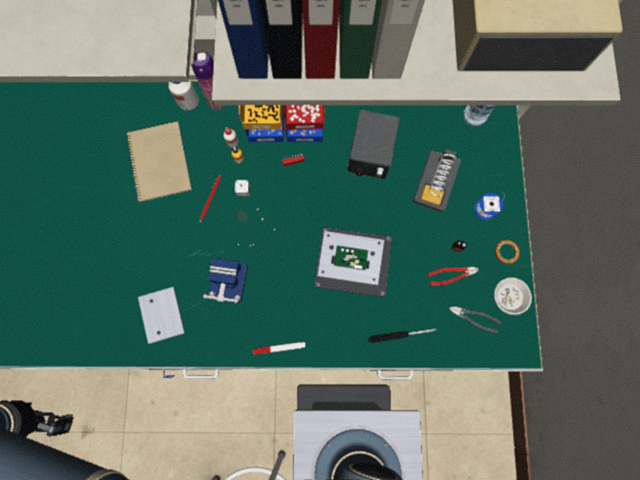

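View pics/side0.png

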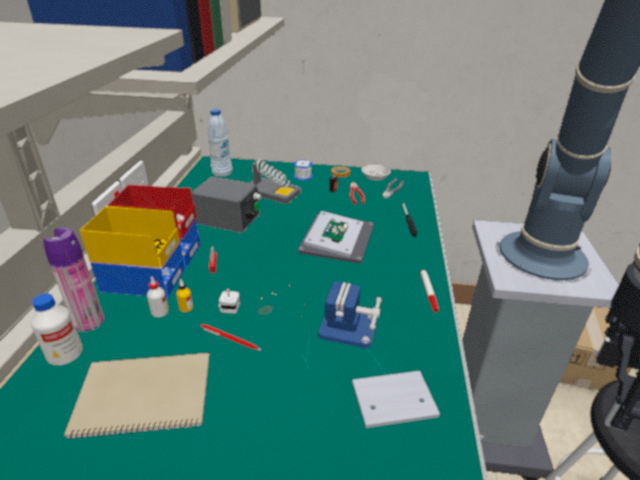

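Run:
```python
import cv2,numpy as np
f=np.load("top0.npz");c=f["image"][215:305,300:400][...,::-1];cv2.imwrite("pics/topc.png",cv2.resize(c,(800,720)[:2] and (660,594),interpolation=cv2.INTER_CUBIC))
f=np.load("side0.npz");c=f["image"][200:270,290:385][...,::-1];cv2.imwrite("pics/sidec.png",cv2.resize(c,(760,560),interpolation=cv2.INTER_CUBIC))
f=np.load("top0.npz")
v,u=np.mgrid[215:305,300:400];z=f["range_z"][215:305,300:400]
P=np.stack([(u-f["cx"])/f["fx"]*z,(v-f["cy"])/f["fy"]*z,z],-1)
X=(P-f["t"])@f["R"]
for vv in range(0,90,6): print((X[vv,::7,2]*1000).round().astype(int))
```

```text
[-2 -1 -1 -3  3  0  2  2  5  0  3  1  1  5 -1]
[ 1 -2  4  1 -2  0  0 -1 -2  0 -1 -3  0  2  1]
[-1  3 -1  3 -1 -5  0 -2  1 -1  1  2  1 -4 -3]
[-5 -1  2  5 40 37  5 12 13  7  0  2 -2 -1 -1]
[ 3  0  0  9 36 35 33 35 34 36 35 34 11 15 -5]
[-4  8  1 15 35 31 33 38 31 31 36 33 10 -1  2]
[ 0  0 -4 27 31 33 34 32 35 32 31 37 11  5  0]
[ 1  0  1 27 30 33 25 36 36 34 38 34 16 -1  0]
[-4 -5  0 25 28 33 28 31 28 30 24 26 10  2 -1]
[-1  5  2 23 28 21 23 28 26 28 28 29  8 -2 -1]
[-2  0 -2 21 22 23 26 24 20 27 21 25 13  0  1]
[ 2 -2 -8 10 11 16 11  9 24 20 21 18 14 -2  1]
[ 0 -7 -3 13  6  9 10 11 13 11 10  7  9 -9  2]
[ 4 -5 -3 -1 -3 -2  3 -4 -1 10 11  8  6  4 -1]
[   0   -3    4    0   -2    2    0    3 1296   -1    0    1    1   -1
    0]
```

View pics/topc.png

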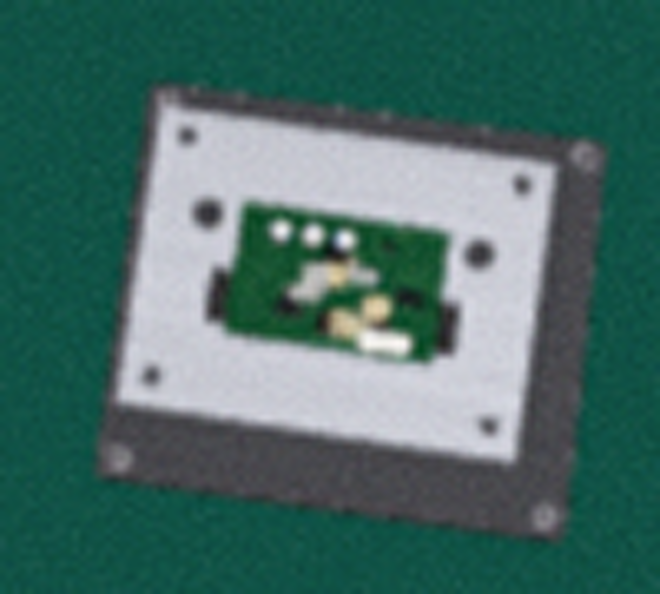

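View pics/sidec.png

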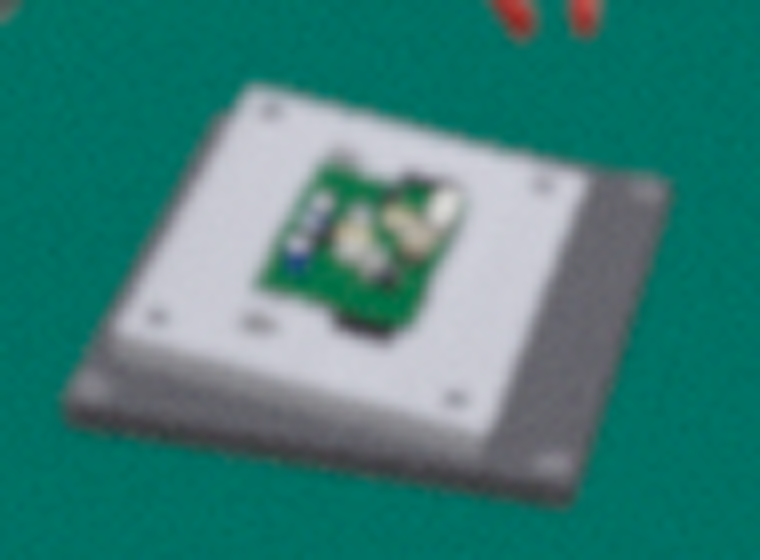

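```bash
cat > h.py <<'E'
import cv2,numpy as np
def ray(f,uv,z):
    uv=np.asarray(uv,float)
    d=np.array([(uv[0]-f["cx"])/f["fx"],(uv[1]-f["cy"])/f["fy"],1])
    R=np.array(f["R"]);C=-R.T@f["t"];w=R.T@d
    return C+w*(z-C[2])/w[2]
def proj(f,X):
    p=np.array(f["R"])@X+f["t"];return p[:2]/p[2]*[f["fx"],f["fy"]]+[f["cx"],f["cy"]]
def lab(f,box):
    u0,v0,u1,v1=box
    return f["image"][v0:v1,u0:u1]
def blob(f,u,v,r,bright=False):
    """weighted centroid of dark (or bright) feature around u,v"""
    for _ in range(8):
        vv,uu=np.mgrid[int(v)-r-1:int(v)+r+3,int(u)-r-1:int(u)+r+3]
        g=f["image"][int(v)-r-1:int(v)+r+3,int(u)-r-1:int(u)+r+3].astype(float).mean(-1)
        m=np.hypot(uu-u,vv-v)<=r+.5
        bg=np.median(g[m]) if bright else np.percentile(g[m],75)
        w=np.clip((g-bg-6) if bright else (bg-g-15),0,None)*m
        u,v=(w*uu).sum()/w.sum(),(w*vv).sum()/w.sum()
    return np.array([u,v])
def corners(mask):
    c=max(cv2.findContours(mask.astype(np.uint8)*255,cv2.RETR_EXTERNAL,cv2.CHAIN_APPROX_NONE)[0],key=cv2.contourArea)[:,0].astype(float)
    q=cv2.boxPoints(cv2.minAreaRect(c.astype(np.float32)))
    L=[]
    for i in range(4):
        a,b=q[i],q[(i+1)%4];d=(b-a)/np.linalg.norm(b-a);n=np.array([-d[1],d[0]])
        s=(c-a)@d;e=abs((c-a)@n);sel=(s>.12*np.linalg.norm(b-a))&(s<.88*np.linalg.norm(b-a))&(e<5)
        vx,vy,x,y=cv2.fitLine(c[sel].astype(np.float32),cv2.DIST_HUBER,0,.01,.01).ravel();L.append((np.array([x,y]),np.array([vx,vy])))
    out=[]
    for i in range(4):
        (p,d),(q2,e)=L[i-1],L[i];t=np.linalg.solve(np.stack([d,-e],1),q2-p);out.append(p+t[0]*d)
    return np.array(out)
E
python3 - <<'E'
from h import *
f=dict(np.load("top0.npz"))
def C(u,v): return 300+u*100/660-.42, 215+v*90/594-.42
for n,u,v,r,b,z in [("Lh",207,213,3,0,.0315),("Rh",479,255,3,0,.0315),("c1",187,135,2,0,.036),("c2",521,185,2,0,.036),("c3",151,376,2,0,.025),("c4",488,426,2,0,.025),("sFR",586,155,2,1,.012),("sNL",119,457,2,1,.012),("sNR",545,516,2,1,.012)]:
    p=blob(f,*C(u,v),r,b);print(n,p.round(2),np.round(C(u,v),2),(ray(f,p,z)*1000).round(1))
im=f["image"].astype(int);sub=im[215:305,300:400]
g=(sub.min(-1)>140).astype(np.uint8);g=cv2.morphologyEx(g,cv2.MORPH_CLOSE,np.ones((9,9)))
for c in corners(g): print("plate",(c+[300,215]).round(2),[(ray(f,c+[300,215],z)*1000).round(1)[:2] for z in(.022,.036)])
ng=(sub[...,1]-sub[...,0]<30).astype(np.uint8);ng=cv2.morphologyEx(ng,cv2.MORPH_CLOSE,np.ones((15,15)));ng=cv2.morphologyEx(ng,cv2.MORPH_OPEN,np.ones((5,5)))
cv2.imwrite("pics/ng.png",ng*255)
for c in corners(ng): print("base",(c+[300,215]).round(2),[(ray(f,c+[300,215],z)*1000).round(1)[:2] for z in(.0,.012)])
for n,u,v in [("bat",459,245),("mot",241,187)]:print(n,ray(f,(u,v),.02))
E
```

```text
Lh [331.06 246.88] [330.94 246.85] [564.2  63.7  31.5]
Rh [372.14 253.08] [372.16 253.22] [547.7 -44.9  31.5]
c1 [327.92 235.08] [327.91 235.03] [595.3  72.1  36. ]
c2 [378.67 242.57] [378.52 242.61] [575.3 -62.3  36. ]
c3 [322.47 271.44] [322.46 271.55] [499.3  86.5  25. ]
c4 [373.58 279.04] [373.52 279.13] [479.5 -47.9  25. ]
sFR [387.41 237.66] [388.37 238.06] [594.2 -89.3  12. ]
sNL [317.88 284.29] [317.61 283.82] [466.9  98.5  12. ]
sNR [382.15 293.08] [382.16 292.76] [444.1 -71.1  12. ]
plate [317.95 274.79] [array([490.8,  98.4]), array([488.7,  98.4])]
plate [324.33 231.03] [array([609.8,  81.5]), array([606.4,  81.6])]
plate [383.06 240.  ] [array([585.4, -76. ]), array([582.3, -74.1])]
plate [377.12 284.18] [array([466.3, -57.2]), array([464.5, -55.5])]
base [314.34 286.43] [array([462.7, 107.9]), array([461.2, 107.9])]
base [322.76 227.53] [array([625.1,  85.4]), array([622.1,  85.6])]
base [391.06 236.61] [array([ 599.9, -101.1]), array([597.1, -99.3])]
base [384.36 296.49] [array([436.4, -78.4]), array([435.1, -76.7])]
bat [ 0.572649   -0.27903104  0.02      ]
mot [0.73476801 0.3111027  0.02      ]
```

```bash
cat >> h.py <<'E'
YAW=-0.132;O=np.array([.5519,.0009])
def W(x,y,z):  # fixture mm -> world m
    c,s=np.cos(YAW),np.sin(YAW)
    return [O[0]+(c*x-s*y)/1000,O[1]+(s*x+c*y)/1000,z/1000]
def Fx(p):
    c,s=np.cos(YAW),np.sin(YAW);d=(np.asarray(p)[:2]-O)*1000
    return np.array([c*d[0]+s*d[1],-s*d[0]+c*d[1]])
E
python3 - <<'E'
from plant import robot
from h import *
for y in (YAW,YAW+np.pi,YAW-np.pi):
    q=robot.inverse_kinematics(W(-13,125,120),[np.pi,0,y]);print(y,q)
for y in (YAW+np.pi/2,YAW-np.pi/2):
    print(y,robot.inverse_kinematics(W(-105,0,25),[np.pi,0,y]))
o=[np.pi,0,YAW+np.pi]
q1=robot.inverse_kinematics(W(-13,125,120),[np.pi,0,YAW]);q2=robot.inverse_kinematics(W(-13,125,120),o)
q0=np.array(robot.sense()['joint_pos'])
if q1 is None or (q2 is not None and abs(np.array(q2)-q0).max()<abs(np.array(q1)-q0).max()): pass
else:o=[np.pi,0,YAW]
robot.goto(W(-13,125,120),o)
robot.move_straight(W(-13,125,40),vel=.1)
print(robot.move_straight(W(-13,125,-5),vel=.03,contact_N=3))
s=robot.sense();print(s['t'],s['tcp_pos'],s['tcp_rot'],s['wrist_force'],Fx(s['tcp_pos']))
robot.move_straight([*s['tcp_pos'][:2],s['tcp_pos'][2]+.018],vel=.06)
f=robot.grab_frame("side");cv2.imwrite("pics/side1.png",f["image"][...,::-1])
s=robot.sense();print(s['t'],s['tcp_pos'],s['wrist_force'])
E
```

```text
-0.132 [-0.66952939  0.46869497  0.48874203  1.9290823  -0.29593064  0.81432006
 -0.15226555]
3.009592653589793 [-0.21172514  0.43858248 -0.11128016  1.90197011  0.06550099  0.80449335
  2.65158748]
-3.2735926535897932 [-0.21172514  0.43858248 -0.11128016  1.90197011  0.06550099  0.80449335
  2.65158748]
1.4387963267948964 [-0.35668067  0.45720404  0.2816934   2.2486958  -0.27619039  0.46677105
  1.58407791]
-1.7027963267948967 [-0.70234868  0.55430491  0.73428683  2.2662858  -0.71962053  0.56463071
 -1.11322469]
True
4.6833 [ 0.55539536  0.12652448 -0.00205476] [-3.14158300e+00  5.35202807e-04 -1.31998004e-01] [-0.86212497 -0.19573047  5.21755   ] [-13.06936005 124.99167435]
5.2 [0.55538048 0.12664583 0.01606941] [-0.44284885 -0.12777318 -0.27782506]
```

View pics/side1.png

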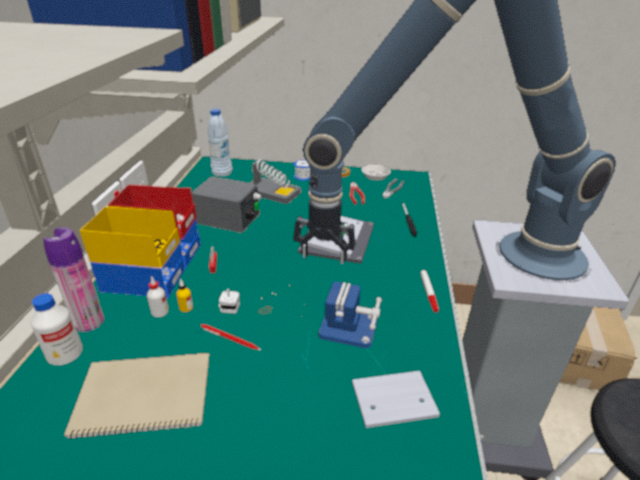

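Run:
```python
from plant import robot
from h import *
print(robot.move_straight(W(-13,103,16),vel=.06,contact_N=10))
print(robot.move_straight(W(-13,91.5,16),vel=.02,contact_N=12))
s=robot.sense();print(s['t'],Fx(s['tcp_pos']),s['wrist_force'])
robot.move_straight(W(-13,100,16),vel=.05)
f=robot.grab_frame("top");cv2.imwrite("pics/top2.png",cv2.resize(f["image"][205:315,290:410][...,::-1],(648,594),interpolation=cv2.INTER_CUBIC));np.savez("top2.npz",**f)
f=robot.grab_frame("side");cv2.imwrite("pics/side2.png",cv2.resize(f["image"][195:275,285:390][...,::-1],(735,560),interpolation=cv2.INTER_CUBIC))
print(robot.sense()['t'])
```

```text
False
False
6.4417 [-13.08015396  91.350205  ] [-0.59468395  1.94410402  0.02526469]
6.8583
```

View pics/top2.png

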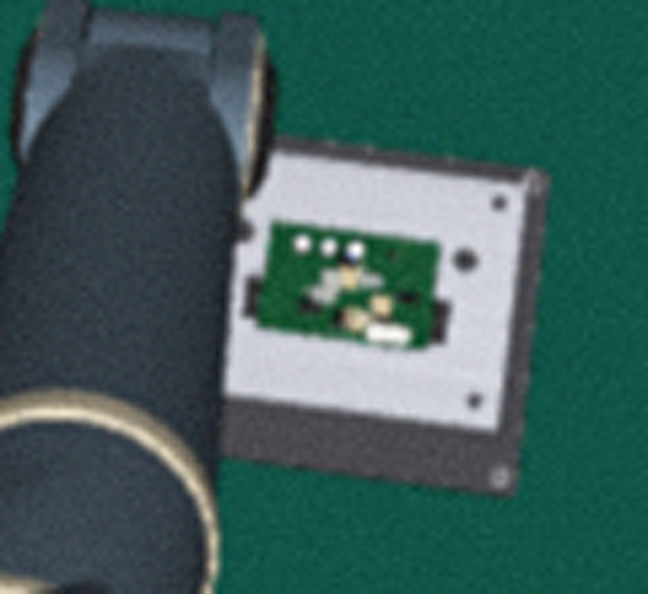

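View pics/side2.png

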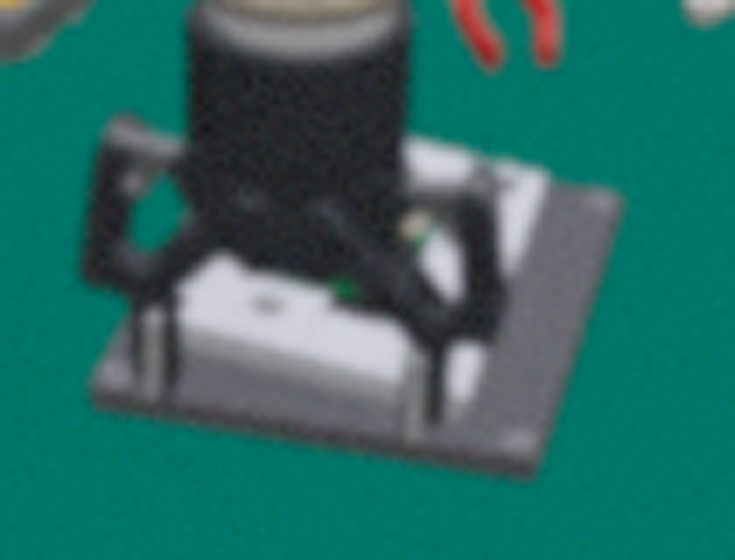

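Run:
```python
from h import *
YAWf=YAW
f=dict(np.load("top2.npz"))
C=lambda u,v:(290+u/5.4-.42,205+v/5.4-.42)
for n,u,v,r,b,z in [("Rh",465,260,3,0,.0315),("c2",499,203,2,0,.036),("c4",475,401,2,0,.025),("sNR",501,477,2,1,.012)]:
    p=blob(f,*C(u,v),r,b);X=ray(f,p,z);print(n,p.round(2),np.round(C(u,v),2),Fx(X).round(1))
f=dict(np.load("top0.npz"))
for n,p,z in [("Rh",(372.14,253.08),.0315),("c2",(378.67,242.57),.036),("c4",(373.58,279.04),.025),("Lh",(331.06,246.88),.0315)]: print("old",n,Fx(ray(f,p,z)).round(1))
```

```text
Rh [375.68 252.76] [375.69 252.73] [  4.  -55.1]
c2 [381.97 242.12] [381.99 242.17] [ 33.9 -68.1]
c4 [377.4  278.79] [377.54 278.84] [-63.3 -67.8]
sNR [382.27 293.06] [382.36 292.91] [-97.3 -85.9]
old Rh [  1.9 -45.9]
old c2 [ 31.5 -59.6]
old c4 [-65.4 -57.9]
old Lh [ 4.  63.9]
```

Run:
```python
from plant import robot
from h import *
robot.move_straight(W(-13,120,16),vel=.1)
robot.move_straight(W(-13,120,110),vel=.15)
robot.goto(W(-112,0,110),[np.pi,0,YAW+np.pi/2])
robot.move_straight(W(-112,0,14),vel=.1)
s=robot.sense();print(s['t'],Fx(s['tcp_pos']),s['wrist_force'])
for x in (-92,-80,-74,-73,-72,-71.5):
    r=robot.move_straight(W(x,0,14),vel=.04 if x==-92 else .015,contact_N=10)
    s=robot.sense();print(s['t'],Fx(s['tcp_pos']).round(2),s['wrist_force'].round(2),r)
    if r:break
f=robot.grab_frame("top");cv2.imwrite("pics/top3.png",cv2.resize(f["image"][205:315,290:410][...,::-1],(648,594),interpolation=cv2.INTER_CUBIC));np.savez("top3.npz",**f)
f=robot.grab_frame("side");cv2.imwrite("pics/side3.png",cv2.resize(f["image"][195:275,285:390][...,::-1],(735,560),interpolation=cv2.INTER_CUBIC))
```

```text
10.4333 [-1.11560613e+02  8.89817576e-02] [-0.04507565 -0.14054595  0.4833514 ]
11.0833 [-9.216e+01 -9.000e-02] [ 0.13  0.13 -0.45] False
12.0333 [-83.21  -0.11] [-6.3   0.89  5.52] False
12.5833 [-78.1   -0.29] [-8.11  1.21  6.12] False
12.8333 [-77.51  -0.26] [-9.03  1.26  7.34] False
13.0833 [-76.1   -0.35] [-7.67  0.88  4.81] False
13.3333 [-72.49  -0.16] [-0.77  0.08 -0.52] False
```

View pics/top3.png

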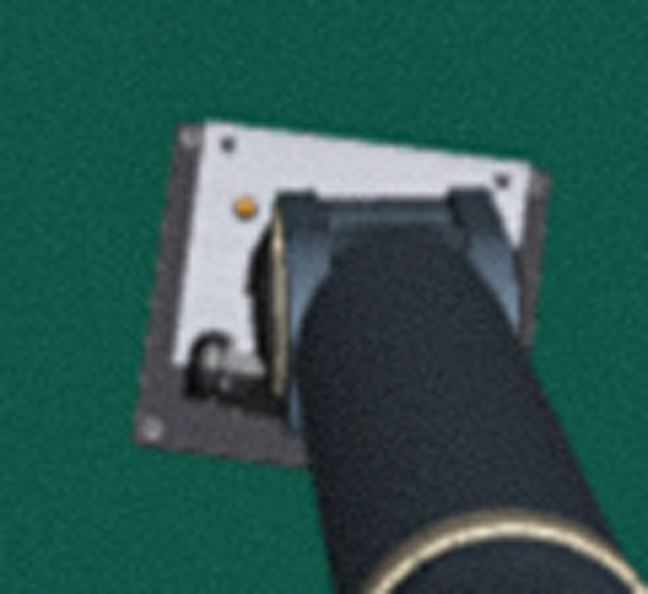

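View pics/side3.png

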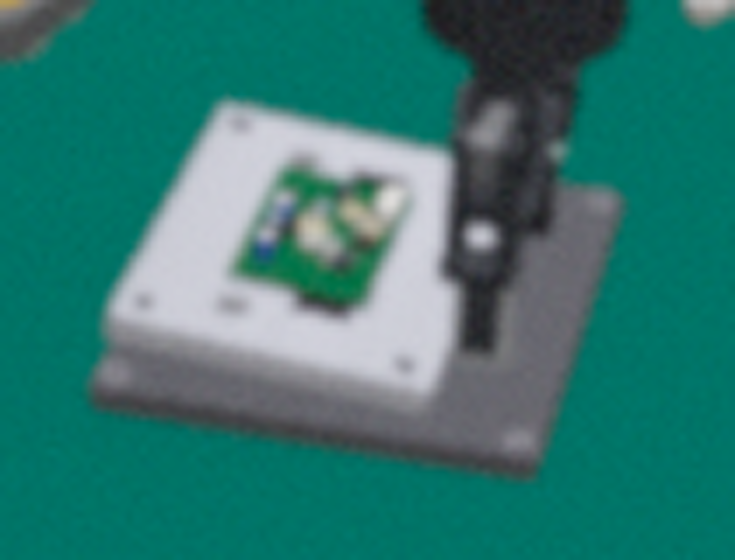

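Run:
```python
from plant import robot
from h import *
robot.sleep(.3)
s=robot.sense();print(s['t'],Fx(s['tcp_pos']).round(2),s['wrist_force'].round(2))
robot.move_straight(W(-95,0,14),vel=.05)
robot.move_straight(W(-112,0,30),vel=.08)
f=robot.grab_frame("top");cv2.imwrite("pics/top4.png",cv2.resize(f["image"][205:315,290:410][...,::-1],(648,594),interpolation=cv2.INTER_CUBIC));np.savez("top4.npz",**f)
f=robot.grab_frame("side");np.savez("side4.npz",**f);cv2.imwrite("pics/side4.png",cv2.resize(f["image"][195:275,285:390][...,::-1],(735,560),interpolation=cv2.INTER_CUBIC))
v,u=np.mgrid[195:275,285:390];z=f["range_z"][195:275,285:390]
P=np.stack([(u-f["cx"])/f["fx"]*z,(v-f["cy"])/f["fy"]*z,z],-1)
X=(P-f["t"])@f["R"];g=(f["image"][195:275,285:390].min(-1)>150)
X=X[g];l=np.array([Fx(p) for p in X]);
for a in range(-80,60,15):
    m=(abs(l[:,0]-a)<8)&(abs(l[:,1])<75)
    if m.sum()>5: print(a,m.sum(),(np.median(X[m,2])*1000).round(1))
```

```text
13.7333 [-7.101e+01  5.000e-02] [0.25 0.64 0.45]
-65 11 14.9
-50 199 19.7
-35 178 19.8
-20 123 20.4
-5 79 20.5
10 84 19.9
25 89 19.9
40 176 19.9
55 168 20.1
```

View pics/top4.png

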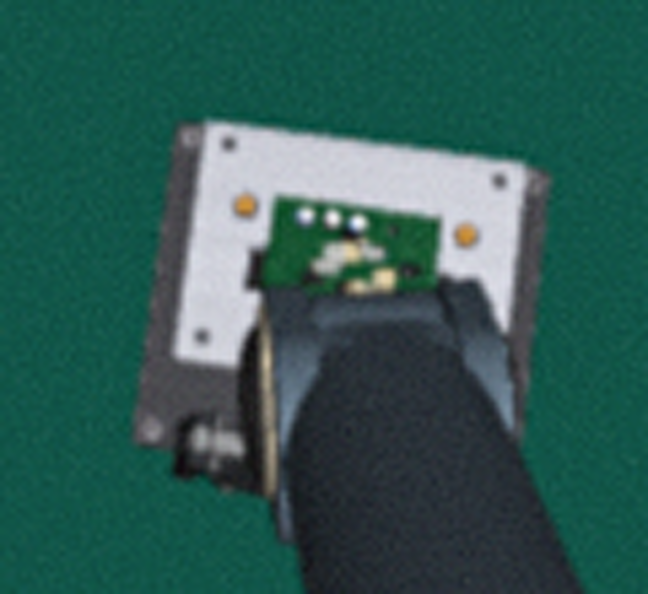

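View pics/side4.png

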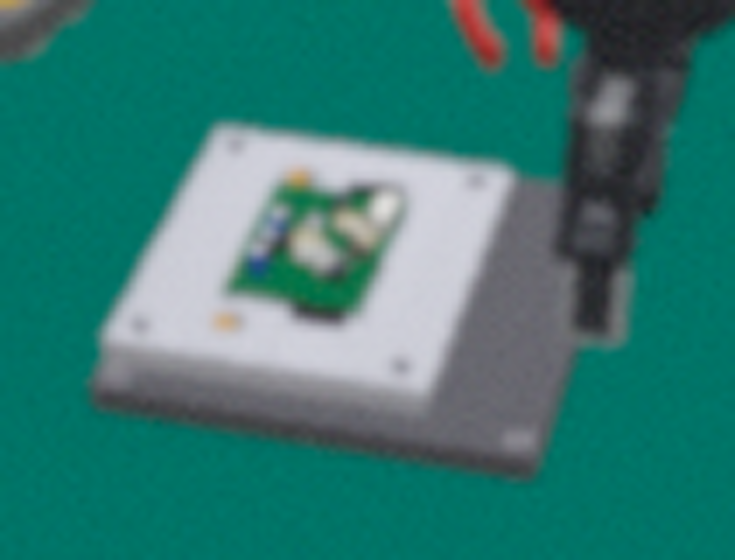

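The plate is down flat, with both brass pins showing in their holes. In the top crop they are at about (245,205) and (466,235). I'll move clear and take a last look.

Run:
```python
from plant import robot
from h import *
p=robot.sense()['tcp_pos']
robot.move_straight([p[0],p[1],.22],vel=.15)
robot.goto([.35,.4,.25],[np.pi,0,YAW+np.pi/2]);robot.sleep(.5)
f=robot.grab_frame("top");cv2.imwrite("pics/top5.png",f["image"][...,::-1])
a=f["image"].astype(int);b=np.load("top0.npz")["image"].astype(int)
for n,u,v in(("bat",459,245),("mot",241,187)): print(n,abs(a-b)[v-12:v+12,u-12:u+12].mean(), abs(a-b)[150:170,450:470].mean())
cv2.imwrite("pics/top5c.png",cv2.resize(f["image"][205:315,290:410][...,::-1],(648,594),interpolation=cv2.INTER_CUBIC))
v,u=np.mgrid[205:315,290:410];z=f["range_z"][205:315,290:410]
P=np.stack([(u-f["cx"])/f["fx"]*z,(v-f["cy"])/f["fy"]*z,z],-1);X=(P-f["t"])@f["R"]
im=f["image"][205:315,290:410];g=im.min(-1)>150;l=np.array([Fx(p) for p in X.reshape(-1,3)]).reshape(110,120,2)
for x in(-45,40):
  for y in(-65,65):
    m=g&(abs(l[...,0]-x)<14)&(abs(l[...,1]-y)<12);print(x,y,m.sum(),(X[m][:,2].mean()*1000).round(1))
print(robot.sense()['t'],robot.sense()['wrist_force'])
```

```text
bat 4.050347222222222 3.9091666666666667
mot 3.872685185185185 3.9091666666666667
-45 -65 90 21.1
-45 65 89 21.9
40 -65 90 21.4
40 65 86 21.1
18.325 [-0.26949959  0.09725986  0.01559554]
```

View pics/top5.png

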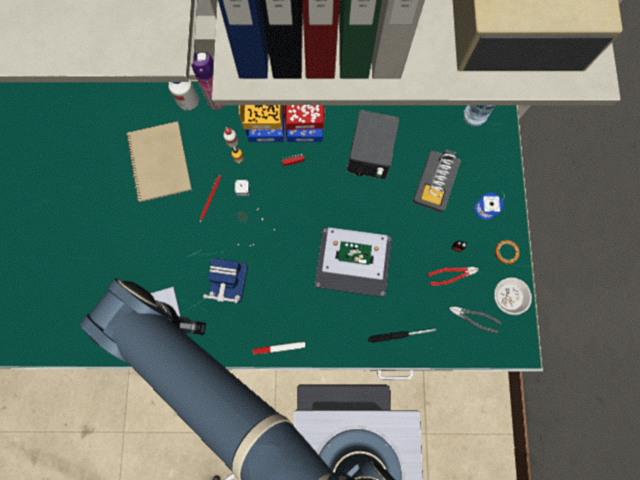

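View pics/top5c.png

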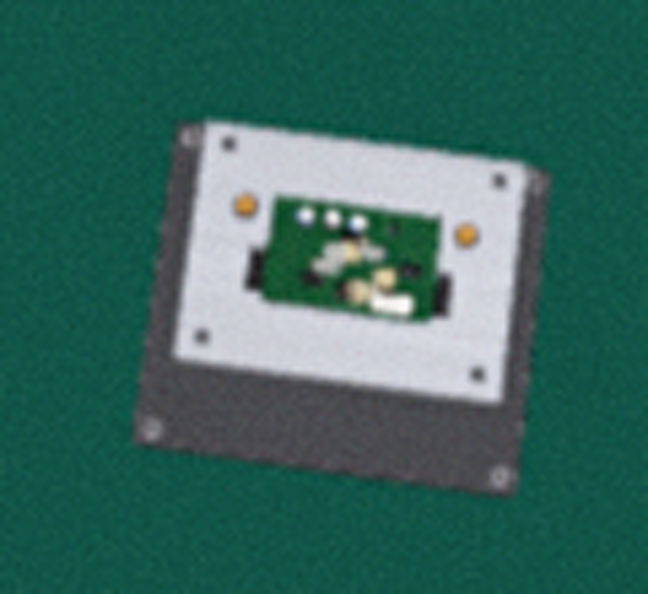

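The last picture shows the plate flat with both pins through, at crop (245,205) and (466,235). Its corners are 21–22 mm high, and the battery (459,245) and motor (241,187) are unmoved.

```bash
python3 -c "
from plant import robot
robot.close_job()"
```

```text
the job is handed in; nothing more can be done
```

The carrier plate is seated flat on the base with both holes over the pins, and I've handed the job in; no verdict is reported. I used the two open fingertips to push the left edge about 9 mm sideways, which also took out the twist. Then I pushed the rear edge about 15 mm forward until the plate dropped, and moved the arm clear.

**Last checks:**
- **Seating:** both brass pins show in their holes. The plate's four corners measured 21.1–21.9 mm high in the top camera, against 22 mm nominal. The side camera read a uniform 20 mm or so, within its 2 mm calibration error.
- **Bystanders:** the battery and motor showed no change beyond image noise.
- **Forces and time:** the wrist force I sampled while pushing stayed under about 12 N. The clock stood at about 18 s at the last check.

I made one light touch (about 5 N) on the bare bench beside the fixture to find the fingertip height. No check disagreed beyond that small camera height offset.

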